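# Break the lid stay and shut the long fittings chest

### The arm

A 6-joint arm with a two-finger parallel gripper is mounted at the origin on the work surface. World frame = base frame: x ahead of the robot, y to its left, z up, the work surface at z = 0. Lengths are in m, angles in rad, forces in N, time in s.
With the tool pointing down it reaches from about 0.35 to 0.975 m from the base axis. Payload 4.9 kg.
Tool frame: the origin (TCP) lies on the centre line of the jaws, within the pads' length; the fingertips stand 14 mm ahead of it and the grasp point (between the pads) lies 5 mm behind it; z points along the fingers, y is the line along which they close (so a half turn about z gives the same grasp; the last joint's range is limited). The gripper opens to 85 mm and grips with 20 to 120 N. Pads are 22 mm wide; open, the fingers measure 114 mm over their backs; the gripper's body (76 mm by 85 mm) begins 54 mm behind the grasp point. The pads swing forward as they close: fully open they stand 13 mm farther back than shut.
Start: joints at [-1.442, 0.053, 1.613, -0, 1.476, -0.119], TCP at [0.153, -0.606, 0.245] pointing down, gripper open.
Joint ranges: [-3.01, 3.01], [-1.01, 2.22], [0.06, 2.58], [-1.02, 4.17], [0.09, 2.62], [-3.14, 3.14]. Speed limits (rad/s): [2.57, 2.57, 3.14, 3.14, 3.14, 3.14].

### API

Orientations are given as a unit quaternion [w, x, y, z].
In Python, from plant import * gives the robot as it stands.
- The arm moves only by the tool send_rows, never from a script. Its argument "steps" is a list of rows, each an object with "translation": the shift along the tool's x, y, z in cm, a list of three; "delta_rot": the turn, a rotation vector about the tool's x, y, z in rad, a list of three; "jaw": the finger opening in cm, from 0 to 8.54. In form: [{"translation": [dx, dy, dz], "delta_rot": [rx, ry, rz], "jaw": jaw}, ...]. A call has exactly 8 rows; each row is the pose to reach, as a shift and turn from the pose commanded when the call began, along the tool's axes at that moment; what a row does not reach only later rows make up. A row lasts 1/10 s, in which the tool goes at most 50 mm and 8.59 degrees, less where a joint would pass 70% of its speed; a pose out of reach is approached as far as the arm can. A call with a gripper value outside its range is refused whole. The fingers move at their own pace and stop on an object; the grip force is fixed at half the most. Time passes only in rows, so rows that repeat a pose let the fingers close, or fill a call up. It gives the time, the measured TCP pose, the force, the opening and the grip force at its end, in the units of the state.
- state(): the state, without advancing time (a new reading comes with each control period).
- grab_frame(name): name is "side" or "top" or "wrist"; returns a dict with "pixels" (420x560x3 uint8, blue, green, red), "range_z" (420x560 float32, m along the optical axis (not along the pixel's ray), 0 where there is no reading), "fx", "fy", "cx", "cy" (pixels), "rvec" (rotation vector, rad) and "tvec" (3), from world to camera coordinates, as OpenCV has them. Camera axes: x right, y down, z forward; pixel columns grow to the right and rows downward; lengths in m; the calibration is good to about 2 mm. A picture is of the moment at which its call begins.
- job_done(): hands the job in; it is judged then, once.
The state is a dict: "time": time; "joint_pos": joint angles; "joint_vel": joint speeds; "joint_efforts": joint torques, N m; "tool_pos": TCP position; "tool_rot": TCP orientation; "contact_force": force on the tool from outside, world axes, zero at the start; "ft_torque": the same for the moment, N m; "gripper_width": opening from 0.0 (shut) to 1.0 (fully open); "grasp_force": force on a finger pad.
Only numpy, scipy, OpenCV 4.12 (cv2) and the standard library are available. Lean on these libraries where they do the work, as an engineer would, in place of code of your own. Each camera call takes 0.05 s, during which the arm holds its last target. There are 200 camera calls.

### The job

Two fittings chests stand open on the brewery bench, each lid propped by a folding stay that is locked straight. On the longer chest, press the thumb plate at the stay's knee down to break the stay, then lower the lid gently until it is fully shut; leave the shorter chest open with its stay locked.

Things in the scene. Friction and masses are not known exactly. Their poses are not given: they have to be found in the camera images.
- long_hinge (a point): Middle of the hinge line of the longer chest, level with its rim. The chest is a plain metal box fixed on a plinth, 260 mm long (along the hinge), 200 mm deep, 110 mm high, its floor 0 to 32 mm above the bench; the other is alike but 160 mm long. The axes are the chest's: +x level from hinge to front edge (away from the robot, plus the chest's yaw), y along the hinge, z up.
- long_thumb_plate (a point): Centre of the top of the level thumb plate (36 mm along the chest's x, 28 mm along y) on the knee of the longer chest's stay: 114 mm in front of the hinge, 55 mm above the rim, 20 mm inside the chest's +y end. Pressed straight down by a few newtons the knee folds down, drifting about 15 mm towards the hinge; 30 mm of press breaks it well, and it stays folded when let go.
- long_knee (a joint): Fold of the longer chest's stay (two dark flat steel links, 85 and 110 mm, from the chest's end wall near the front up to the lid) at its knee, rad: 0 locked, slightly over centre; 0.08 straight; grows as the knee sinks; about 2.4 with the lid shut. Until it is broken the lid cannot be lowered.
- long_lid (a joint): Angle by which the longer chest's lid has been lowered, rad: 0 propped open, 1.45 fully shut. The lid is a flat panel 264 x 204 x 6 mm, its inner face through the hinge line, its free edge 204 mm from the hinge; propped, it stands 83 degrees from shut, leaning a little to the front. The hinge is stiff: the lid stays where it is left, and about 5 N on the free edge lowers it.
- short_knee (a joint): Fold of the shorter chest's stay at its knee, rad: 0 locked. To be left alone.

How it is judged:
By the outcome, as a careful person would: the job done as asked, in the order asked, and still so for the second after the job is handed in, with the robot touching nothing.
It also fails if it takes over 51 s, if anything falls off the work surface, if the arm or the gripper's body presses on something with over 40 N, if the wrist force passes 120 N, or if a joint passes its speed limit or range.

## Working session

There is one attempt and no reset: what is moved stays moved. The work goes in short steps, Python scripts to look and compute and a tool call to move; the robot and the scene stay as the last step left them, time stands still between calls to the robot, and variables do not carry over. Pictures are saved under pics/ and viewed, at most 10 in all, crops included, and the job is handed in when it is done.

Besides the shell and the picture viewer there is one more tool, called after "Request:" by a JSON object that holds its "api" and its "payload". send_rows: Moves the arm, as the interface text tells. Its arguments: {"type":"object","properties":{"steps":{"type":"array","items":{"type":"object","properties":{"translation":{"type":"array","items":{"type":"number"}},"delta_rot":{"type":"array","items":{"type":"number"}},"jaw":{"type":"number"}}}}},"required":["steps"]}

```bash
mkdir -p pics
cat > h.py <<'E'
from plant import *
import numpy as np, cv2
def cam(n):
    f=grab_frame(n); R=cv2.Rodrigues(np.array(f['rvec'],float))[0]; t=np.array(f['tvec'],float).ravel()
    return f,R,t
def pts(f,R,t):
    z=f['range_z']; v,u=np.mgrid[:z.shape[0],:z.shape[1]]
    P=np.stack([(u-f['cx'])/f['fx']*z,(v-f['cy'])/f['fy']*z,z],-1)
    return (P-t)@R
E
python3 - <<'E'
from h import *
for n in ('top','side'):
    f,R,t=cam(n); cv2.imwrite(f'pics/{n}1.png',f['pixels']); np.save(f'pics/{n}1.npy',pts(f,R,t)); print(n,-R.T@t)
print(state())
E
```

```text
top [0.36429579 0.0182395  1.29762885]
side [ 0.46959157 -0.66660447  0.99892337]
{'time': 0.1, 'joint_pos': array([-1.44199884e+00,  5.33120022e-02,  1.61418119e+00,  3.59666970e-05,
        1.47598359e+00, -1.18994777e-01]), 'joint_vel': array([ 0.0008217 , -0.00115294, -0.00046526,  0.00011298,  0.00061876,
        0.00062885]), 'joint_efforts': array([ 5.08088010e-05, -3.94907606e+01, -3.71365356e+01, -1.25985530e-04,
        3.92815928e-03, -6.06928822e-06]), 'tool_pos': array([ 0.15323287, -0.60536533,  0.24415817]), 'tool_rot': array([-9.42139420e-04,  9.92334459e-01,  1.23577643e-01,  1.32833838e-05]), 'contact_force': array([-0.05082989, -0.23275978,  0.68038243]), 'ft_torque': array([ 0.00061453,  0.06158432, -0.02960941]), 'grasp_force': 0.0, 'gripper_width': 1.0052337095186334}
```

View pics/top1.png

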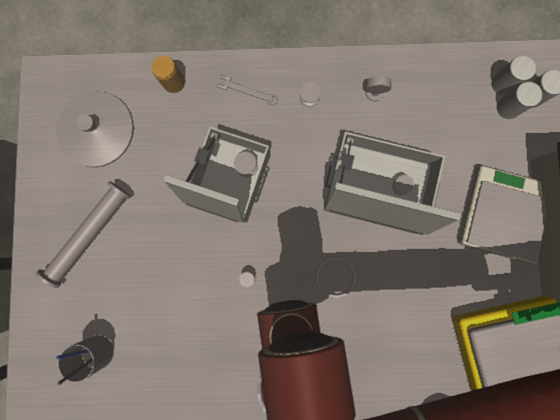

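View pics/side1.png

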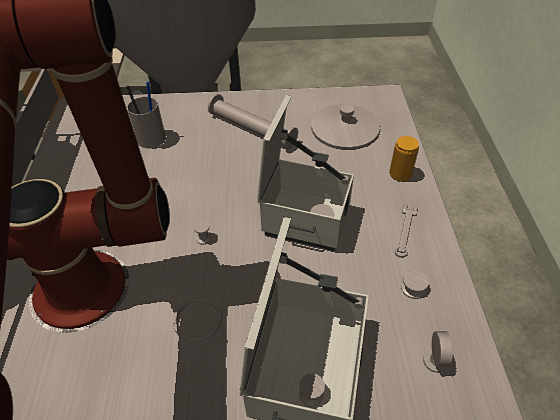

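The long chest is at right in the top view (front rim corners about (342,131) and (444,154), lid top edge (329,188)–(460,217)). Its stay is near (338,170) top and (327,283) side. The short chest is at left.

Run:
```python
from h import *
P=np.load('pics/top1.npy'); Q=np.load('pics/side1.npy')
for n,A,l in (('top',P,[(342,132),(343,134),(443,155),(441,157),(390,143),(330,188),(458,218),(395,205),(338,172),(336,178),(300,230)]),('side',Q,[(327,283),(325,281),(328,285),(286,222),(250,415),(364,297),(350,414),(321,160)])):
    for u,v in l: print(n,u,v,A[v,u].round(4))
# hist of rim
m=P[120:240,320:470].reshape(-1,3); h=np.histogram(m[:,2],np.arange(0,.4,.005)); print([(round(b,3),c) for c,b in zip(*h) if c>20])
a=cv2.resize(cv2.imread('pics/top1.png')[115:240,315:470],None,fx=5,fy=4.8,interpolation=cv2.INTER_CUBIC)
b=cv2.resize(cv2.imread('pics/side1.png')[215:420,240:380],None,fx=2.9,fy=2.9,interpolation=cv2.INTER_CUBIC)
cv2.imwrite('pics/b.png',b); cv2.imwrite('pics/a.png',a)
```

```text
top 342 132 [ 0.6929 -0.1335  0.0036]
top 343 134 [ 0.6873 -0.1362  0.0025]
top 443 155 [ 0.6213 -0.4127 -0.0018]
top 441 157 [ 0.5946 -0.3711  0.1074]
top 390 143 [ 0.6327 -0.2418  0.1145]
top 330 188 [ 0.5268 -0.0896  0.0639]
top 458 218 [ 0.4247 -0.3298  0.3176]
top 395 205 [0.3643 0.0182 1.2976]
top 338 172 [ 0.5779 -0.1177  0.0111]
top 336 178 [ 0.562  -0.1121  0.0064]
top 300 230 [ 4.2e-01 -8.9e-03 -2.0e-04]
side 327 283 [ 0.5757 -0.1307  0.1735]
side 325 281 [ 0.5725 -0.1243  0.1714]
side 328 285 [ 0.5773 -0.1348  0.1724]
side 286 222 [ 0.4964 -0.0926  0.3226]
side 250 415 [ 0.4115 -0.3251  0.0165]
side 364 297 [ 0.6578 -0.1285  0.11  ]
side 350 414 [ 0.5973 -0.3585  0.0896]
side 321 160 [0.5987 0.2193 0.1851]
[(np.float64(0.0), np.int64(4393)), (np.float64(0.005), np.int64(2180)), (np.float64(0.01), np.int64(1116)), (np.float64(0.015), np.int64(148)), (np.float64(0.02), np.int64(97)), (np.float64(0.025), np.int64(97)), (np.float64(0.03), np.int64(84)), (np.float64(0.035), np.int64(106)), (np.float64(0.04), np.int64(121)), (np.float64(0.045), np.int64(133)), (np.float64(0.05),
[... 1185 characters left out ...]
t64(60)), (np.float64(0.225), np.int64(60)), (np.float64(0.23), np.int64(69)), (np.float64(0.235), np.int64(66)), (np.float64(0.24), np.int64(62)), (np.float64(0.245), np.int64(62)), (np.float64(0.25), np.int64(69)), (np.float64(0.255), np.int64(70)), (np.float64(0.26), np.int64(73)), (np.float64(0.265), np.int64(73)), (np.float64(0.27), np.int64(73)), (np.float64(0.275), np.int64(77)), (np.float64(0.28), np.int64(70)), (np.float64(0.285), np.int64(71)), (np.float64(0.29), np.int64(83)), (np.float64(0.295), np.int64(78)), (np.float64(0.3), np.int64(73)), (np.float64(0.305), np.int64(89)), (np.float64(0.31), np.int64(93)), (np.float64(0.315), np.int64(597)), (np.float64(0.32), np.int64(282))]
```

View pics/a.png

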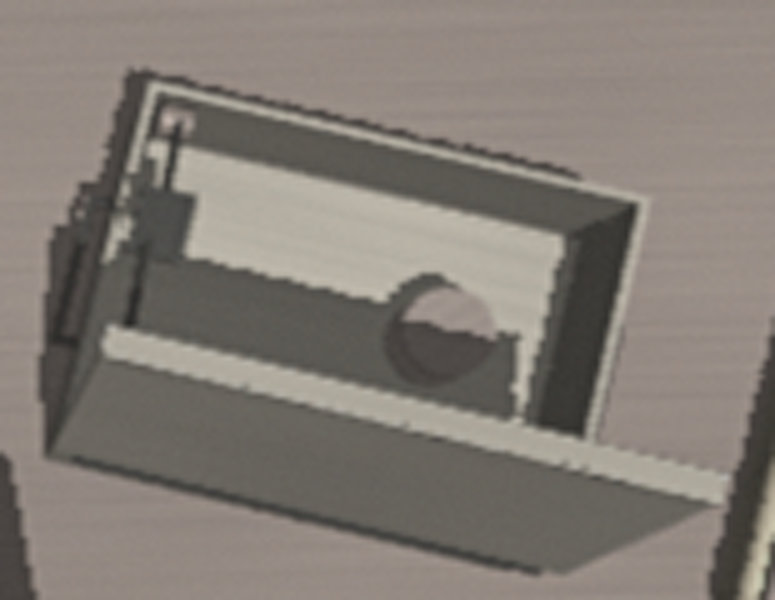

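The crop shows the thumb plate at crop (165,228), which is full-frame (348,162), and the lid's top edge from (336,186) to (460,217). Next I fit these numerically.

Run:
```python
from h import *
P=np.load('pics/top1.npy'); Q=np.load('pics/side1.npy')
m=P[120:240,320:470].reshape(-1,3)
lt=m[(m[:,2]>.312)&(m[:,2]<.326)]
r=cv2.minAreaRect((lt[:,:2]*1000).astype(np.float32)); print('lidtop',r,cv2.boxPoints(r).round(1).tolist(),lt[:,2].max(),np.median(lt[:,2]))
rm=m[(m[:,2]>.105)&(m[:,2]<.122)&(m[:,0]>.5)]
# rim only: near outer
vx,vy,x0,y0=cv2.fitLine(lt[:,:2].astype(np.float32),cv2.DIST_HUBER,0,.01,.01).ravel()
print('dir yaw',np.degrees(np.arctan2(-vx*np.sign(vy),abs(vy))))
yaw=np.arctan2(-vx*np.sign(vy),abs(vy)); ex=np.array([np.cos(yaw),np.sin(yaw)]); ey=np.array([-ex[1],ex[0]])
for nm,s in(('rim',rm),('lid',lt)):
    a=s[:,:2]@ex; b=s[:,:2]@ey; print(nm,np.percentile(a,[1,3,50,97,99]).round(4),np.percentile(b,[0.5,2,50,98,99.5]).round(4),np.median(s[:,2]))
for nm,A,sl in(('top',P,np.s_[145:185,330:362]),('side',Q,np.s_[270:300,312:345])):
    q=A[sl].reshape(-1,3); q=q[(q[:,2]>.166)&(q[:,2]<.182)]
    print(nm,len(q),'a',np.percentile(q[:,:2]@ex,[5,50,95]),'b',np.percentile(q[:,:2]@ey,[5,50,95]),'z',np.percentile(q[:,2],[5,50,95]))
print('ex',ex,'ey',ey)
```

```text
lidtop ((462.38665771484375, -206.78756713867188), (264.4781799316406, 15.642337799072266), 74.39568328857422) [[419.29998779296875, -332.0], [434.29998779296875, -336.29998779296875], [505.5, -81.5], [490.3999938964844, -77.30000305175781]] 0.32422317800671135 0.31887726874410827
dir yaw -15.619129
rim [0.512  0.5271 0.6704 0.6754 0.6756] [-0.2042 -0.2037 -0.0466  0.0555  0.0556] 0.11405285990820793
lid [0.4935 0.4939 0.5006 0.508  0.5086] [-0.2045 -0.2003 -0.075   0.0524  0.0566] 0.31887726874410827
top 179 a [0.570846   0.58849064 0.60613844] b [0.02312367 0.03654667 0.04819783] z [0.16744344 0.16993702 0.17568534]
side 266 a [0.5617922  0.58696971 0.60603951] b [0.02328734 0.03875278 0.04911778] z [0.16794219 0.17112581 0.17725912]
ex [ 0.9630727 -0.2692414] ey [0.2692414 0.9630727]
```

Run:
```python
from h import *
P=np.load('pics/top1.npy');Q=np.load('pics/side1.npy')
for u,v in [(300,320),(300,360),(400,400),(410,412),(450,405),(500,395),(530,390),(550,385)]: print(u,v,P[v,u].round(3))
for u,v in [(60,30),(90,30),(100,90),(130,150),(130,210),(75,300),(10,100),(8,300),(5,400),(150,40)]: print('s',u,v,Q[v,u].round(3))
for w in 'top','side':
  A=np.load(f'pics/{w}1.npy').reshape(-1,3); A=A[(A[:,1]<-.35)&(A[:,0]<.3)&(A[:,2]>.1)&(A[:,2]<1.2)]
  for y in np.arange(-.8,-.35,.05):
    q=A[abs(A[:,1]-y)<.025]
    if len(q): print(w,round(y,2),len(q),q.min(0).round(3),q.max(0).round(3))
```

```text
300 320 [0.231 0.003 0.373]
300 360 [0.235 0.01  0.722]
400 400 [-0.033 -0.262 -0.001]
410 412 [ 0.144 -0.139  0.629]
450 405 [ 0.15  -0.195  0.621]
500 395 [ 0.158 -0.27   0.606]
530 390 [ 0.16  -0.319  0.592]
550 385 [ 0.165 -0.351  0.584]
s 60 30 [ 0.204 -0.051  0.683]
s 90 30 [ 0.241 -0.047  0.679]
s 100 90 [ 0.219 -0.025  0.572]
s 130 150 [ 0.228 -0.007  0.435]
s 130 210 [ 0.196 -0.021  0.295]
s 75 300 [ 0.022 -0.065  0.052]
s 10 100 [ 0.144 -0.131  0.632]
s 8 300 [-0.161 -0.024  0.001]
s 5 400 [ 0.194 -0.467  0.507]
s 150 40 [0.042 1.062 0.06 ]
top -0.65 154 [ 0.069 -0.638  0.1  ] [ 0.224 -0.625  0.108]
top -0.6 725 [ 0.058 -0.625  0.1  ] [ 0.222 -0.575  0.109]
top -0.55 748 [ 0.049 -0.575  0.1  ] [ 0.213 -0.525  0.11 ]
top -0.5 521 [ 0.036 -0.525  0.1  ] [ 0.202 -0.475  0.108]
top -0.45 418 [ 0.029 -0.475  0.1  ] [ 0.166 -0.425  0.107]
top -0.4 37 [ 0.152 -0.423  0.101] [ 0.175 -0.375  0.564]
side -0.5 122 [ 0.193 -0.487  0.484] [ 0.196 -0.475  0.513]
side -0.45 372 [ 0.19  -0.475  0.486] [ 0.195 -0.447  0.528]
side -0.4 42 [ 0.169 -0.394  0.522] [ 0.175 -0.375  0.543]
```

Request:
{"api": "send_rows", "payload": {"steps": [{"translation":[0,0,-5],"delta_rot":[0,0,0],"jaw":0},{"translation":[0,0,-10],"delta_rot":[0,0,0],"jaw":0},{"translation":[0,0,-15.5],"delta_rot":[0,0,0],"jaw":0},{"translation":[4,-2.7,-15.5],"delta_rot":[0,0,0.1],"jaw":0},{"translation":[8,-5.4,-15.5],"delta_rot":[0,0,0.2],"jaw":0},{"translation":[12,-8.2,-15.5],"delta_rot":[0,0,0.3],"jaw":0},{"translation":[16,-11,-15.5],"delta_rot":[0,0,0.4],"jaw":0},{"translation":[20,-13.7,-15.5],"delta_rot":[0,0,0.52],"jaw":0}]}}

```text
time: 0.9
tool_pos: [0.3144, -0.4223, 0.3998]
tool_rot: [-0.0, 0.99, -0.138, -0.0]
contact_force: [0.6, -0.7, -1.0]
gripper_width: -0.001
grasp_force: 0.0
```

```bash
cat >> h.py <<'E'
from scipy.spatial.transform import Rotation as Ro
yaw=np.radians(-15.6); ex=np.array([np.cos(yaw),np.sin(yaw),0]); ey=np.array([-ex[1],ex[0],0]); ez=np.array([0,0,1.])
def W(a,b,z): return a*ex+b*ey+z*ez
def goto(p,tilt=0):
    "delta in tool axes (cm), rotvec to pose with tool down, x along ex, tilted about ey"
    s=state(); q=s['tool_rot']; R=Ro.from_quat([q[1],q[2],q[3],q[0]])
    T=Ro.from_rotvec(tilt*ey)*Ro.from_matrix(np.stack([ex,-ey,-ez],1))
    p0=np.array(s['tool_pos']); 
    print('pos',p0.round(4),'abz',(p0@ex).round(4),(p0@ey).round(4),p0[2].round(4),'F',np.round(s['contact_force'],1),'t',s['time'],'q',np.round(s['joint_pos'],2))
    print('delta',(R.inv().apply(p-p0)*100).round(2),(R.inv()*T).as_rotvec().round(3))
E
python3 -c "
from h import *
goto(W(.589,.0365,.40))"
```

```text
pos [ 0.3144 -0.4223  0.3998] abz 0.4164 -0.3222 0.3998 F [ 0.6 -0.7 -1. ] t 0.9 q [-1.07 -0.23  1.62  0.    1.75  0.78]
delta [ 1.708e+01 -3.595e+01 -1.000e-02] [-0.     0.    -0.005]
```

Request:
{"api": "send_rows", "payload": {"steps": [{"translation":[2.0,-4.2,0],"delta_rot":[0,0,0],"jaw":0},{"translation":[4.1,-8.6,0],"delta_rot":[0,0,0],"jaw":0},{"translation":[6.2,-13.1,0],"delta_rot":[0,0,0],"jaw":0},{"translation":[8.4,-17.7,0],"delta_rot":[0,0,0],"jaw":0},{"translation":[10.6,-22.3,0],"delta_rot":[0,0,0],"jaw":0},{"translation":[12.8,-26.9,0],"delta_rot":[0,0,0],"jaw":0},{"translation":[15,-31.5,0],"delta_rot":[0,0,0],"jaw":0},{"translation":[17.1,-35.9,0],"delta_rot":[0,0,0],"jaw":0}]}}

```text
time: 1.7
tool_pos: [0.5739, -0.1243, 0.3998]
tool_rot: [0.0, 0.991, -0.136, -0.0]
contact_force: [0.4, -1.0, 1.0]
gripper_width: -0.001
grasp_force: 0.0
```

Run:
```python
from h import *
goto(W(.589,.0365,.21))
f,R,t=cam('side'); cv2.imwrite('pics/s2.png',f['pixels'])
A=pts(f,R,t).reshape(-1,3); 
a=A@ex;b=A@ey
for lo in np.arange(.40,.58,.04):   # lowest arm point over lid
    m=(a>lo)&(a<lo+.04)&(b>-.25)&(b<.15)&(A[:,2]>.33); print(round(lo,2),m.sum(),np.percentile(A[m,2],[1,5]).round(3) if m.sum() else '')
```

```text
pos [ 0.5739 -0.1243  0.3998] abz 0.5862 0.0346 0.3998 F [ 0.4 -1.   1. ] t 1.7 q [-0.34 -0.08  1.49 -0.    1.73  1.5 ]
delta [ 0.29 -0.19 18.98] [0.    0.001 0.   ]
0.4 2009 [0.616 0.628]
0.44 2757 [0.613 0.621]
0.48 2974 [0.615 0.621]
0.52 3291 [0.531 0.576]
0.56 5758 [0.402 0.474]
```

View pics/s2.png

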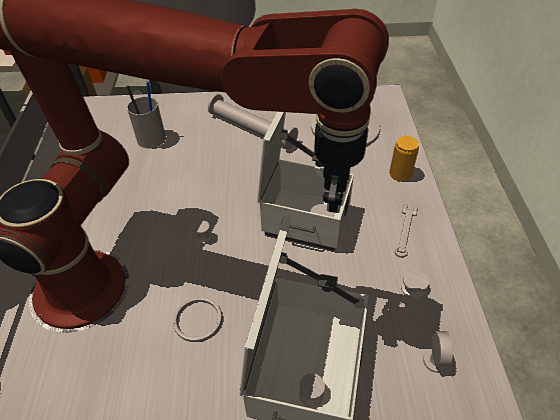

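The arm over the lid sits at z ≥ 0.61 with TCP at 0.40, so it clears the lid (0.32) by about 5 cm at pressing depth. The gripper at (333,195) is above the stay knee (327,283). Descending.

Request:
{"api": "send_rows", "payload": {"steps": [{"translation":[0.2,-0.2,3],"delta_rot":[0,0,0],"jaw":0},{"translation":[0.3,-0.2,6],"delta_rot":[0,0,0],"jaw":0},{"translation":[0.3,-0.2,9],"delta_rot":[0,0,0],"jaw":0},{"translation":[0.3,-0.2,12],"delta_rot":[0,0,0],"jaw":0},{"translation":[0.3,-0.2,15],"delta_rot":[0,0,0],"jaw":0},{"translation":[0.3,-0.2,17.5],"delta_rot":[0,0,0],"jaw":0},{"translation":[0.3,-0.2,19],"delta_rot":[0,0,0],"jaw":0},{"translation":[0.3,-0.2,19.5],"delta_rot":[0,0,0],"jaw":0}]}}

```text
time: 2.55
tool_pos: [0.5753, -0.1248, 0.2028]
tool_rot: [-0.0, 0.991, -0.136, -0.002]
contact_force: [-0.5, -0.1, 0.1]
gripper_width: 0.001
grasp_force: 0.0
```

Run:
```python
from h import *
goto(W(.589,.0365,.19))
f,R,t=cam('side'); i=f['pixels'][200:340,230:410]; cv2.imwrite('pics/s3.png',cv2.resize(i,None,fx=4,fy=4,interpolation=cv2.INTER_CUBIC))
```

```text
pos [ 0.5753 -0.1248  0.2028] abz 0.5877 0.0345 0.2028 F [-0.5 -0.1  0.1] t 2.55 q [-0.34 -0.    1.74  0.    1.41  1.5 ]
delta [ 0.14 -0.2   1.28] [-0.     0.004 -0.   ]
```

View pics/s3.png

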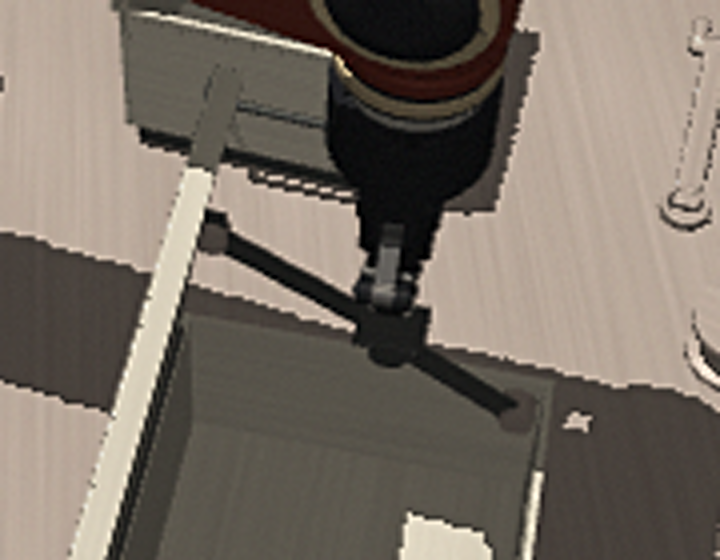

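The closed fingertips are centred over the thumb plate, crop (393,330). Now a slow press.

Request:
{"api": "send_rows", "payload": {"steps": [{"translation":[0.2,-0.1,0.8],"delta_rot":[0,0,0],"jaw":0},{"translation":[0.2,-0.1,1.4],"delta_rot":[0,0,0],"jaw":0},{"translation":[0.2,-0.1,1.9],"delta_rot":[0,0,0],"jaw":0},{"translation":[0.1,-0.1,2.4],"delta_rot":[0,0,0],"jaw":0},{"translation":[0,-0.1,2.9],"delta_rot":[0,0,0],"jaw":0},{"translation":[-0.2,-0.1,3.4],"delta_rot":[0,0,0],"jaw":0},{"translation":[-0.4,-0.1,3.8],"delta_rot":[0,0,0],"jaw":0},{"translation":[-0.5,-0.1,4.2],"delta_rot":[0,0,0],"jaw":0}]}}

```text
time: 3.4
tool_pos: [0.5679, -0.1217, 0.1647]
tool_rot: [-0.001, 0.991, -0.135, -0.006]
contact_force: [-23.1, 5.9, 18.9]
gripper_width: 0.002
grasp_force: 12.9
```

Run:
```python
from h import *
goto(W(.58,.0365,.15))
f,R,t=cam('side'); i=f['pixels'][200:340,230:410]; cv2.imwrite('pics/s4.png',cv2.resize(i,None,fx=4,fy=4,interpolation=cv2.INTER_CUBIC))
```

```text
pos [ 0.5679 -0.1217  0.1647] abz 0.5797 0.0355 0.1647 F [-23.1   5.9  18.9] t 3.4 q [-0.34  0.02  1.79 -0.    1.35  1.5 ]
delta [ 0.05 -0.1   1.47] [0.    0.013 0.001]
```

View pics/s4.png

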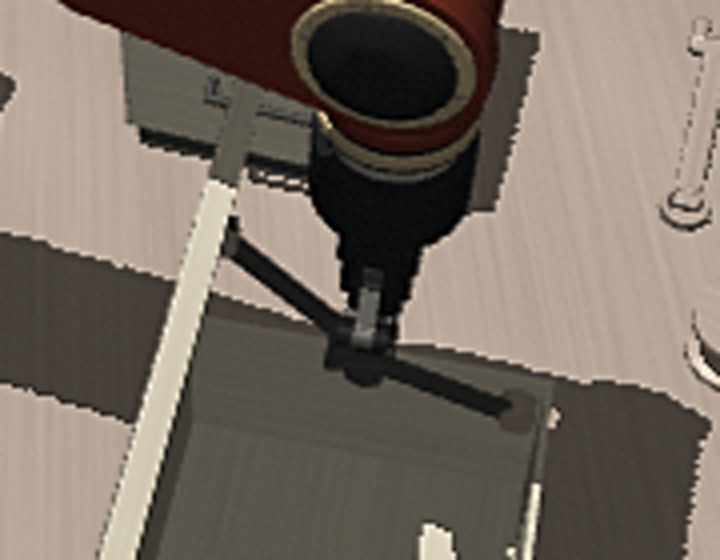

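The knee has broken and sunk about 20 mm (plate at crop (360,350)). The tool is being dragged towards the hinge, so I'll follow that drift while finishing the press, then lift off.

Request:
{"api": "send_rows", "payload": {"steps": [{"translation":[-0.5,0,0.2],"delta_rot":[0,0,0],"jaw":0},{"translation":[-0.7,0,0.5],"delta_rot":[0,0,0],"jaw":0},{"translation":[-0.9,0,0.8],"delta_rot":[0,0,0],"jaw":0},{"translation":[-1.0,0,1.1],"delta_rot":[0,0,0],"jaw":0},{"translation":[-1.1,0,1.4],"delta_rot":[0,0,0],"jaw":0},{"translation":[-1.1,0,1.4],"delta_rot":[0,0,0],"jaw":0},{"translation":[-0.8,0,0.6],"delta_rot":[0,0,0],"jaw":0},{"translation":[-0.6,0,-0.5],"delta_rot":[0,0,0],"jaw":0}]}}

```text
time: 4.25
tool_pos: [0.5658, -0.1211, 0.1682]
tool_rot: [-0.0, 0.991, -0.136, -0.001]
contact_force: [-0.9, -0.8, -0.0]
gripper_width: -0.003
grasp_force: 0.0
```

Request:
{"api": "send_rows", "payload": {"steps": [{"translation":[0,0,-2],"delta_rot":[0,0,0],"jaw":0},{"translation":[0.4,0,-5],"delta_rot":[0,0,0],"jaw":0},{"translation":[0.4,0,-9],"delta_rot":[0,0,0],"jaw":0},{"translation":[0.4,0,-13],"delta_rot":[0,0,0],"jaw":0},{"translation":[0.4,0,-17],"delta_rot":[0,0,0],"jaw":0},{"translation":[0.4,0,-20.5],"delta_rot":[0,0,0],"jaw":0},{"translation":[0.4,0,-22.5],"delta_rot":[0,0,0],"jaw":0},{"translation":[0.4,0,-22.5],"delta_rot":[0,0,0],"jaw":0}]}}

```text
time: 5.05
tool_pos: [0.5709, -0.1226, 0.3977]
tool_rot: [0.001, 0.991, -0.136, 0.003]
contact_force: [0.5, 1.2, 0.7]
gripper_width: 0.0
grasp_force: 0.0
```

Run:
```python
from h import *
goto(W(.43,-.05,.40))
f,R,t=cam('side'); i=f['pixels'][200:400,230:410]; cv2.imwrite('pics/s5.png',cv2.resize(i,None,fx=3,fy=3,interpolation=cv2.INTER_CUBIC))
f,R,t=cam('top'); A=pts(f,R,t).reshape(-1,3); a=A@ex;b=A@ey
m=(b>-.18)&(b<-.05)&(a>.4)&(a<.66)&(A[:,2]>.28)&(A[:,2]<.335); print(m.sum(),a[m].min(),a[m].max(),np.median(a[m]),A[m,2].max())
```

```text
pos [ 0.5709 -0.1226  0.3977] abz 0.5828 0.0355 0.3977 F [0.5 1.2 0.7] t 5.05 q [-0.34 -0.09  1.51  0.    1.72  1.5 ]
delta [-15.28   8.55  -0.33] [ 0.    -0.007  0.   ]
574 0.5119551323079771 0.5360211806450182 0.5220028170240569 0.31985747462738795
```

View pics/s5.png

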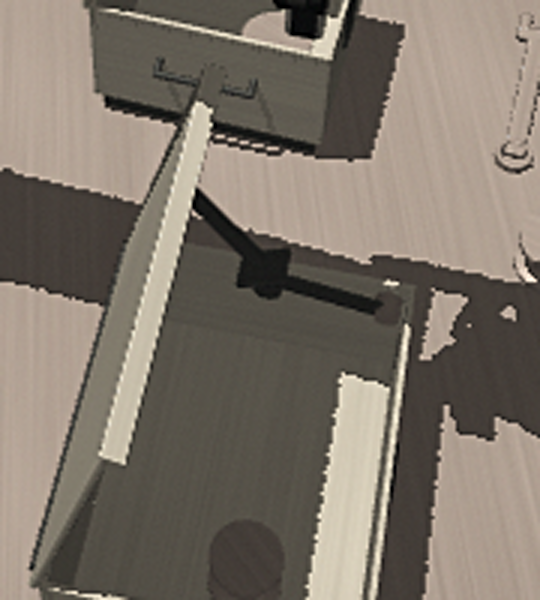

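The knee is now clearly folded, at crop (265,268), and holds. The lid leans forward with its top edge at (205,105)–(115,460). Next I go behind the lid.

Request:
{"api": "send_rows", "payload": {"steps": [{"translation":[-3.8,2.1,-0.3],"delta_rot":[0,0,0],"jaw":0},{"translation":[-7.6,4.2,-0.3],"delta_rot":[0,0,0],"jaw":0},{"translation":[-11.4,6.4,-0.3],"delta_rot":[0,0,0],"jaw":0},{"translation":[-15.3,8.5,-0.3],"delta_rot":[0,0,0],"jaw":0},{"translation":[-15.3,8.5,-0.3],"delta_rot":[0,0,0],"jaw":0},{"translation":[-15.3,8.5,3.2],"delta_rot":[0,0,0],"jaw":0},{"translation":[-15.3,8.5,6.7],"delta_rot":[0,0,0],"jaw":0},{"translation":[-15.3,8.5,9.5],"delta_rot":[0,0,0],"jaw":0}]}}

```text
time: 5.95
tool_pos: [0.399, -0.1623, 0.2938]
tool_rot: [-0.001, 0.991, -0.136, -0.002]
contact_force: [-0.1, 0.0, 0.3]
gripper_width: 0.002
grasp_force: 0.0
```

Run:
```python
from h import *
goto(W(.43,-.05,.30))
H=np.array([.477,.115])
for d in list(range(80,-1,-5))+[-1]:
    th=np.radians(d); c=H+.17*np.array([np.cos(th),np.sin(th)])+.006*np.array([-np.sin(th),np.cos(th)])
    print(d,((c[0]-.011-.43)*100).round(1),((.30-c[1]-.014)*100).round(1))
```

```text
pos [ 0.399  -0.1623  0.2938] abz 0.4279 -0.049 0.2938 F [-0.1  0.   0.3] t 5.95 q [-0.56 -0.46  1.97  0.    1.63  1.28]
delta [ 0.21  0.1  -0.62] [-0.002  0.005  0.   ]
80 6.0 0.3
75 7.4 0.5
70 8.9 0.9
65 10.2 1.4
60 11.6 2.1
55 12.9 2.8
50 14.1 3.7
45 15.2 4.7
40 16.2 5.7
35 17.2 6.9
30 18.0 8.1
25 18.8 9.4
20 19.4 10.7
15 19.9 12.1
10 20.2 13.6
5 20.5 15.0
0 20.6 16.5
-1 20.6 16.8
```

Request:
{"api": "send_rows", "payload": {"steps": [{"translation":[3,0,-0.2],"delta_rot":[0,0,0],"jaw":0},{"translation":[5,0,-0.3],"delta_rot":[0,0,0],"jaw":0},{"translation":[6.2,0,-0.3],"delta_rot":[0,0,0],"jaw":0},{"translation":[7,0,-0.2],"delta_rot":[0,0,0],"jaw":0},{"translation":[7.6,0,-0.1],"delta_rot":[0,0,0],"jaw":0},{"translation":[8.4,0,0.1],"delta_rot":[0,0,0],"jaw":0},{"translation":[9.1,0,0.3],"delta_rot":[0,0,0],"jaw":0},{"translation":[9.8,0,0.5],"delta_rot":[0,0,0],"jaw":0}]}}

```text
time: 6.75
tool_pos: [0.494, -0.1892, 0.2925]
tool_rot: [-0.0, 0.991, -0.136, -0.001]
contact_force: [-4.4, 0.9, -1.8]
gripper_width: -0.004
grasp_force: 1.6
```

Request:
{"api": "send_rows", "payload": {"steps": [{"translation":[0.65,0,0.25],"delta_rot":[0,0,0],"jaw":0},{"translation":[1.35,0,0.6],"delta_rot":[0,0,0],"jaw":0},{"translation":[2.05,0,0.95],"delta_rot":[0,0,0],"jaw":0},{"translation":[2.7,0,1.3],"delta_rot":[0,0,0],"jaw":0},{"translation":[3.35,0,1.65],"delta_rot":[0,0,0],"jaw":0},{"translation":[3.95,0,2.1],"delta_rot":[0,0,0],"jaw":0},{"translation":[4.55,0,2.55],"delta_rot":[0,0,0],"jaw":0},{"translation":[5.1,0,3.05],"delta_rot":[0,0,0],"jaw":0}]}}

```text
time: 7.55
tool_pos: [0.5444, -0.2035, 0.2633]
tool_rot: [0.0, 0.991, -0.136, 0.001]
contact_force: [-1.7, -0.0, 2.5]
gripper_width: 0.003
grasp_force: 1.1
```

Request:
{"api": "send_rows", "payload": {"steps": [{"translation":[0.55,0,0.5],"delta_rot":[0,0,0],"jaw":0},{"translation":[1.05,0,1.0],"delta_rot":[0,0,0],"jaw":0},{"translation":[1.55,0,1.5],"delta_rot":[0,0,0],"jaw":0},{"translation":[2.05,0,2.1],"delta_rot":[0,0,0],"jaw":0},{"translation":[2.55,0,2.7],"delta_rot":[0,0,0],"jaw":0},{"translation":[2.95,0,3.3],"delta_rot":[0,0,0],"jaw":0},{"translation":[3.35,0,3.9],"delta_rot":[0,0,0],"jaw":0},{"translation":[3.75,0,4.55],"delta_rot":[0,0,0],"jaw":0}]}}

```text
time: 8.35
tool_pos: [0.5797, -0.2133, 0.2167]
tool_rot: [-0.0, 0.991, -0.136, 0.0]
contact_force: [0.1, -0.4, 2.5]
gripper_width: -0.002
grasp_force: 0.8
```

```bash
python3 -c "
from h import *
goto(W(.636,-.05,.135))"
```

```text
pos [ 0.5797 -0.2133  0.2167] abz 0.6157 -0.0495 0.2167 F [ 0.1 -0.4  2.5] t 8.35 q [-0.47  0.05  1.66  0.    1.43  1.37]
delta [2.03 0.05 8.17] [-0. -0.  0.]
```

Request:
{"api": "send_rows", "payload": {"steps": [{"translation":[0.4,0,0.65],"delta_rot":[0,0,0],"jaw":0},{"translation":[0.7,0,1.3],"delta_rot":[0,0,0],"jaw":0},{"translation":[1.0,0,1.95],"delta_rot":[0,0,0],"jaw":0},{"translation":[1.25,0,2.65],"delta_rot":[0,0,0],"jaw":0},{"translation":[1.5,0,3.35],"delta_rot":[0,0,0],"jaw":0},{"translation":[1.65,0,4.1],"delta_rot":[0,0,0],"jaw":0},{"translation":[1.8,0,4.8],"delta_rot":[0,0,0],"jaw":0},{"translation":[1.95,0,5.4],"delta_rot":[0,0,0],"jaw":0}]}}

```text
time: 9.15
tool_pos: [0.598, -0.2184, 0.1624]
tool_rot: [-0.0, 0.991, -0.136, -0.0]
contact_force: [-0.8, 0.5, 0.7]
gripper_width: 0.001
grasp_force: 0.6
```

Request:
{"api": "send_rows", "payload": {"steps": [{"translation":[0.1,0,0.5],"delta_rot":[0,0,0],"jaw":0},{"translation":[0.15,0,0.9],"delta_rot":[0,0,0],"jaw":0},{"translation":[0.2,0,1.3],"delta_rot":[0,0,0],"jaw":0},{"translation":[0.2,0,1.7],"delta_rot":[0,0,0],"jaw":0},{"translation":[0.2,0,2.0],"delta_rot":[0,0,0],"jaw":0},{"translation":[0.2,0,2.2],"delta_rot":[0,0,0],"jaw":0},{"translation":[0.2,0,2.4],"delta_rot":[0,0,0],"jaw":0},{"translation":[0.2,0,2.5],"delta_rot":[0,0,0],"jaw":0}]}}

```text
time: 9.95
tool_pos: [0.6001, -0.2189, 0.1382]
tool_rot: [0.0, 0.991, -0.136, 0.0]
contact_force: [1.2, 0.2, 1.7]
gripper_width: -0.003
grasp_force: 0.6
```

Not yet bottomed. Pressing on slowly.

Request:
{"api": "send_rows", "payload": {"steps": [{"translation":[0,0,0.1],"delta_rot":[0,0,0],"jaw":0},{"translation":[0,0,0.2],"delta_rot":[0,0,0],"jaw":0},{"translation":[0,0,0.3],"delta_rot":[0,0,0],"jaw":0},{"translation":[0,0,0.4],"delta_rot":[0,0,0],"jaw":0},{"translation":[0,0,0.5],"delta_rot":[0,0,0],"jaw":0},{"translation":[0,0,0.5],"delta_rot":[0,0,0],"jaw":0},{"translation":[0,0,0.5],"delta_rot":[0,0,0],"jaw":0},{"translation":[0,0,0.5],"delta_rot":[0,0,0],"jaw":0}]}}

```text
time: 10.75
tool_pos: [0.6002, -0.219, 0.1346]
tool_rot: [0.0, 0.991, -0.136, 0.0]
contact_force: [-2.7, 1.4, 6.5]
gripper_width: -0.003
grasp_force: 3.2
```

Request:
{"api": "send_rows", "payload": {"steps": [{"translation":[0,0,0.1],"delta_rot":[0,0,0],"jaw":0},{"translation":[0,0,0.2],"delta_rot":[0,0,0],"jaw":0},{"translation":[0,0,0.3],"delta_rot":[0,0,0],"jaw":0},{"translation":[0,0,0.3],"delta_rot":[0,0,0],"jaw":0},{"translation":[0,0,0.3],"delta_rot":[0,0,0],"jaw":0},{"translation":[0,0,0.3],"delta_rot":[0,0,0],"jaw":0},{"translation":[0,0,0.3],"delta_rot":[0,0,0],"jaw":0},{"translation":[0,0,0.3],"delta_rot":[0,0,0],"jaw":0}]}}

```text
time: 11.55
tool_pos: [0.6002, -0.219, 0.1345]
tool_rot: [0.0, 0.991, -0.136, -0.0]
contact_force: [-8.6, 4.1, 17.8]
gripper_width: 0.002
grasp_force: 8.9
```

Firmly bottomed: 18 N with no further motion. Lifting away and checking.

Request:
{"api": "send_rows", "payload": {"steps": [{"translation":[0,0,-0.5],"delta_rot":[0,0,0],"jaw":0},{"translation":[0,0,-2],"delta_rot":[0,0,0],"jaw":0},{"translation":[0,0,-5],"delta_rot":[0,0,0],"jaw":0},{"translation":[0,0,-9],"delta_rot":[0,0,0],"jaw":0},{"translation":[0,0,-13],"delta_rot":[0,0,0],"jaw":0},{"translation":[0,0,-17],"delta_rot":[0,0,0],"jaw":0},{"translation":[0,0,-20],"delta_rot":[0,0,0],"jaw":0},{"translation":[0,0,-20],"delta_rot":[0,0,0],"jaw":0}]}}

```text
time: 12.35
tool_pos: [0.6017, -0.2198, 0.3376]
tool_rot: [0.002, 0.991, -0.136, 0.005]
contact_force: [0.0, 0.1, 0.2]
gripper_width: 0.004
grasp_force: 0.0
```

Run:
```python
from h import *
goto(W(.63,-.05,.33))
f,R,t=cam('side'); cv2.imwrite('pics/s6.png',f['pixels'])
A=pts(f,R,t).reshape(-1,3); a=A@ex;b=A@ey
m=(a>.48)&(a<.675)&(b>-.2)&(b<.05)&(A[:,2]>.1)&(A[:,2]<.15)
c=np.linalg.lstsq(np.c_[a[m],b[m],np.ones(m.sum())],A[m,2],rcond=None)[0]; print(m.sum(),c,'front z',np.median(A[m&(a>.65),2]),'rear z',np.median(A[m&(a<.51),2]))
```

```text
pos [ 0.6017 -0.2198  0.3376] abz 0.6387 -0.0499 0.3376 F [0.  0.1 0.2] t 12.35 q [-0.47  0.04  1.47 -0.    1.62  1.38]
delta [-0.87  0.01  0.75] [ 0.002 -0.01   0.   ]
12088 [-0.00027179  0.00080734  0.12158235] front z 0.1213687670555705 rear z 0.12135376724416544
```

View pics/s6.png

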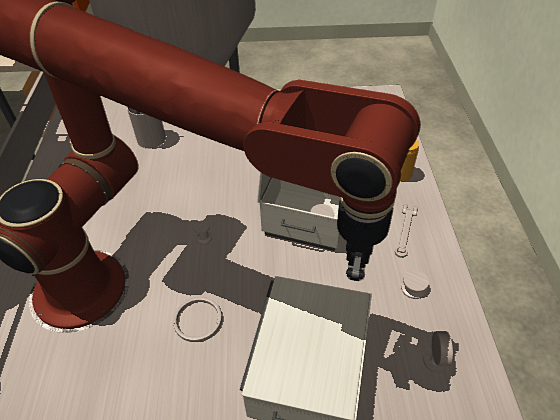

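The long lid is level and shut: z is 0.121 m at both front and rear, pixels (245–370, 280–420). The arm is clear with no contact force, so I'm handing in.

```bash
python3 -c "
from plant import *
print(job_done())"
```

```text
the job is handed in; nothing more can be done
None
```

The longer chest's stay was broken at its thumb plate and its lid lowered until fully shut, at about 12.4 s of the 51 s limit; the arm kept away from the shorter chest, though it hid that chest's lid and stay in the final picture, so I did not see them again before handing in.

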